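# Release and open the larger shielded test box

## Robot

A 7-joint arm with a two-finger parallel gripper is mounted at the origin on the work surface. World frame = base frame: x ahead of the robot, y to its left, z up, the work surface at z = 0. Lengths are in m, angles in degrees, forces in N, time in s.
With the tool pointing down it reaches from about 0.35 to 0.9 m from the base axis. Payload 8.1 kg.
Tool frame: the origin (TCP) lies at the very end of the fingers, on their centre line; the grasp point (between the pads) lies 19 mm behind it (arm.pinch_z is the distance from the TCP to the grasp point, in m); z points along the fingers, y is the direction in which the jaws open and shut (so a half turn about z gives the same grasp; the last joint's range is limited). The gripper opens to 92 mm and grips with 3 to 60 N. Pads are 19 mm wide; open, the fingers measure 130 mm over their backs; the gripper's body (75 mm by 190 mm) begins 47 mm behind the grasp point.
Start: joints at [-80.764, 24.895, 1.432, 90.138, -0.665, 64.973, -4.303], TCP at [0.163, 0.603, 0.227] pointing down, gripper open.
Joint ranges: [-149.89, 149.89], [-25.12, 119.58], [-72.63, 75.52], [4.76, 147.25], [-75.54, 255.54], [6.69, 114.76], [-157.13, 157.13]. Speed limits (degrees/s): [127.2, 127.2, 172.46, 172.46, 180, 180, 180].

## Interface

Orientations are given as [roll, pitch, yaw] about the fixed x, y, z axes, in that order (R = Rz(yaw) Ry(pitch) Rx(roll)).
In Python, from workcell import readout, imaging, arm, models gives the robot as it stands.
- The arm moves only by the shell command python3 -m inch 'ROWS' [FORCE]. ROWS is JSON, a list of rows, each an object of numbers: "claw": the closure, from 0 (fully open) to 1 (shut); "tx", "ty", "tz": the shift along the tool's x, y, z in m; "wx", "wy", "wz": the turn, a rotation vector about the tool's x, y, z in rad. A call has 1 to 5 rows; each row shifts and turns the commanded pose from where the row before left it, along the tool's axes as they then stand; what a row does not reach is not made up. A row lasts 1/8 s, in which the tool goes at most 62.5 mm and 10.7 degrees, less where a joint would pass 70% of its speed; a pose out of reach is approached as far as the arm can. A call is refused whole if a number of a shift passes 0.0625 or a number of a turn 0.188, either way. A call with a gripper value outside its range is refused whole. The fingers move at their own pace and stop on an object; FORCE is the grip in N (left out, the last holds). Time passes only in rows, so rows that do not move let the fingers close. It gives the time, the measured TCP pose, the force and the opening at its end, in the units of the state.
- readout.get_obs(): the state, without advancing time (a new reading comes with each control period).
- imaging.read_camera(name): name is "side" or "top" or "wrist"; returns a dict with "image" (384x512x3 uint8, red, green, blue), "z_map" (384x512 float32, m along the optical axis (not along the pixel's ray), 0 where there is no reading), "fx", "fy", "cx", "cy" (pixels), "view" (4x4, takes a point from world to camera coordinates); the wrist camera has in their place "mount" (4x4, takes a point from camera to tool coordinates, whose origin is the TCP and whose axes are the flange's). Camera axes: x right, y down, z forward; pixel columns grow to the right and rows downward; lengths in m; the calibration is good to about 2 mm. A picture is of the moment at which its call begins: read the wrist's pose just before it.
- arm.hand_in(): hands the job in, once; it reports no verdict.
Trained networks look in the newest picture that a camera, given by its name, has taken for a name from the list of things; names that differ only in an ending like _2 or _b are one class to them, and where a whole thing is asked for, a point or a joint stands for the part that bears it (a point fixed in the world has none). Each returns a list of dicts, best first, with "p" (0 to 1); they miss things now and then, are a little off and sometimes report something else, mostly with a low value. They report only what shows in the picture. A call takes as long as a camera call.
- models.cut_out(camera, thing): "pixels" (384x512 bool, what is visible of it).
- models.pinpoint(camera, thing): "at" ([x, y, z] in m, in world coordinates, good to about 4 mm: a listed point, or the origin of a listed thing).
The state is a dict: "time": time; "q": joint angles; "joint_velocities": joint speeds; "tau": joint torques, N m; "eef_pos": TCP position; "orientation": TCP orientation; "force": force on the tool from outside, world axes, zero at the start; "torque": the same for the moment, N m; "gripper_width": finger opening in m.
Only numpy, scipy, OpenCV 4.12 (cv2) and the standard library are available. Lean on these libraries where they do the work, as an engineer would, in place of code of your own. Each camera call takes 0.05 s, during which the arm holds its last target.

## Task

Open the larger of the two shielded test boxes so that the circuit board in it can be reached: press down its release tab so that the lid springs up part-way, then push the lid over until it rests fully open. Keep the smaller box shut, and leave the board in its nest and everything else on the bench where it is.

Things in the scene. Friction and masses are not known exactly. Their poses are not given: they have to be found in the camera images.
- big_box: The larger test box, fixed: aluminium body 130 mm deep (its x), 150 wide (y), 55 high, walls 6 mm, under a grey 12 mm lid with a clear window (67 mm high shut). Origin: centre of its underside, on the bench; z up; -x is its front, with the release tab; the lid is hinged along the top of its +x wall. Yaw within 0.5 rad. A loose board lies in a nest inside, up to 33 mm above the bench.
- big_box_lid (a joint): Lid of the larger box, rad: 0 shut and latched, grows as it opens up and away from the front; stop at 1.9 (fully open, leaning back). Unlatched, a spring pin lifts it to about 0.55, no further. Let go between 0.55 and 1.55 it sinks back to 0.55; past 1.6 its own weight tips it on to the stop in a few seconds. About 220 g, damped; a few N at its front edge move it.
- big_box_tab (a joint): Release tab of the larger box, rad: 0 at rest, 0.35 pressed fully down (stop). The latch lets go at about 0.2. It tips about a pivot 70 mm in front of the box's centre, 35 mm above the bench, and springs back when let go. Its steel latch post stands 77 mm in front of the centre, 67 mm high, and leans up to 10 mm to the front when the tab is pressed.
- big_box_tab_pad (a point): Point to press: on top of the larger box's black ridged thumb pad, moving with it. At rest 41 mm above the bench and 106 mm in front (-x) of the box's centre. The pad is 42 mm long in the box's x (ends 14 mm in front of this point), 24 mm wide in y, 6 mm thick. The point sinks about 12 mm at full press (the latch lets go at about 7 mm); about 2 N starts it, 6 to 8 N holds it down.
- big_box_lid_edge (a point): Middle of the lower front edge of the larger box's lid, moving with the lid, 130 mm from the hinge line: 55 mm above the bench when shut, about 123 mm when sprung up, and then 19 mm further back. A steel latch tongue 30 mm wide, 5 mm thick, sticks out 8 mm in front of the lid there. The lid panel is 150 mm wide, 12 mm thick.
- big_box_hinge (a point): Middle of the hinge line of the larger box, 55 mm above the bench, 65 mm behind (+x) the box's centre. The hinge axis is the box's y.
- small_box: The smaller test box, fixed, same make: 130 mm deep, 95 mm wide, 67 mm high with its lid, with the same tab in front. Origin: centre of its underside. To stay shut. It and the larger box may change places.
- small_box_lid (a joint): Lid of the smaller box, rad: 0 shut and latched.
- dut_center (a point): Green circuit board with brass connectors, 60 x 100 mm, 14 mm high, lying loose in the nest of the larger box; its centre.
- spare_center (a point): Another green circuit board, 90 x 110 mm, 14 mm high, lying on the right of the bench; its centre.
- jar_center (a point): Small glass jar with white cap, 42 mm across, 55 mm high, standing between the boxes; its centre.
- adapter_center (a point): Brass coaxial adapter, 24 mm across, 44 mm high, standing on end between the boxes nearer the robot; its centre.
- driver_grip (a point): Screwdriver, 170 mm long, lying across the bench between the robot and the boxes; point in its handle.
- tape_center (a point): Roll of blue tape lying flat, 90 mm across, 18 mm high, on the left of the bench; its centre.
- mouse_center (a point): White computer mouse, 100 x 56 mm, 32 mm high, lying beyond the boxes on the right; its centre.

How it is judged (in metres and radians):
On the way, in this order (a step that is already met when the one before it is completed fails the run):
1. the larger box's release tab is pressed down while its lid is still down (value of joint big_box_tab above 0.15 rad and value of joint big_box_lid below 0.3 rad).
2. its lid has sprung up part-way (value of joint big_box_lid between 0.4 and 0.9 rad), for 0.1 s.
At the end, for the whole second after the job is handed in: The larger box's lid rests at more than 1.75 rad (its stop is at 1.9) and is still, the smaller box's lid is shut (below 0.05 rad), the board in the nest is within 12 mm and every other loose thing within 20 mm of where it was (value of joint big_box_lid above 1.75 rad and velocity of joint big_box_lid below 0.05 rad/s and value of joint small_box_lid below 0.05 rad and distance of dut_center from where it was at the start of the episode below 0.012 m and distance of each of spare_center, jar_center, adapter_center, driver_grip, tape_center, mouse_center from where it was at the start of the episode below 0.02 m); the robot touches nothing.
It fails at once if the smaller box's lid came open (above 0.1 rad) (value of joint small_box_lid above 0.1 rad).
It fails at once if the board in the larger box was lifted or moved by more than 12 mm (distance of dut_center from where it was at the start of the episode above 0.012 m).
It fails at once if another thing on the bench was lifted or moved by more than 20 mm (distance of any of spare_center, jar_center, adapter_center, driver_grip, tape_center, mouse_center from where it was at the start of the episode above 0.02 m).
It also fails if it takes over 42 s, if anything falls off the work surface, if the arm or the gripper's body presses on something with over 40 N, if the wrist force passes 120 N, or if a joint passes its speed limit or range.

## Working session

There is one attempt and no reset: what is moved stays moved. The work goes in short steps, Python scripts to look and compute and a shell command to move; the robot and the scene stay as the last step left them, time stands still between calls to the robot, and variables do not carry over. Pictures are saved under pics/ and viewed, and the job is handed in when it is done.

```bash
ls; mkdir -p pics
cat > h.py <<'E'
import numpy as np, cv2
from workcell import readout, imaging, arm, models
def snap(n,f):
    d=imaging.read_camera(n); cv2.imwrite('pics/'+f,d['image'][:,:,::-1]); return d
def world(d,mask=None):
    z=d['z_map']; v,u=np.mgrid[:z.shape[0],:z.shape[1]]
    P=np.stack([(u-d['cx'])/d['fx']*z,(v-d['cy'])/d['fy']*z,z,np.ones_like(z)],-1)
    return P@np.linalg.inv(d['view']).T
E
python3 - <<'E'
from h import *
o=readout.get_obs(); print(o['time'],o['eef_pos'],o['orientation'],o['gripper_width'])
for c in ['top','side']:
    d=snap(c,c+'0.png'); print(np.round(d['view'],3).tolist())
    for t in ['big_box','big_box_tab_pad','big_box_hinge','big_box_lid_edge','small_box','jar_center','adapter_center','driver_grip','dut_center','mouse_center']:
        for r in models.pinpoint(c,t)[:2]: print(c,t,np.round(r['at'],3),round(r['p'],2))
print(readout.get_obs()['time'])
E
```

```text
pics
0.0 [0.16291206 0.60286745 0.22595653] [-1.79910887e+02  1.00171767e-02  1.64880544e+02] 0.09186256364249175
[[0.028, -1.0, 0.008, -0.016], [-0.984, -0.029, -0.177, 0.56], [0.177, -0.003, -0.984, 0.893], [0.0, 0.0, 0.0, 1.0]]
top big_box [ 0.555 -0.151 -0.001] 0.55
top big_box_tab_pad [ 0.45  -0.131  0.041] 0.52
top big_box_hinge [ 0.623 -0.17   0.054] 0.9
top big_box_lid_edge [ 0.49  -0.146  0.052] 0.68
top small_box [ 0.618 -0.17   0.056] 0.34
top jar_center [ 0.552 -0.     0.029] 0.76
top jar_center [ 0.565 -0.442  0.009] 0.59
top adapter_center [ 0.459 -0.004  0.024] 0.64
top driver_grip [0.363 0.067 0.013] 0.79
top driver_grip [ 0.554 -0.154 -0.001] 0.31
top dut_center [ 0.567 -0.441  0.01 ] 0.55
top mouse_center [ 0.768 -0.182  0.017] 0.7
[[0.959, -0.284, 0.023, -0.541], [-0.158, -0.598, -0.785, 0.121], [0.236, 0.749, -0.619, 1.17], [0.0, 0.0, 0.0, 1.0]]
side big_box [ 0.553 -0.155  0.001] 0.71
side big_box_tab_pad [ 0.451 -0.137  0.041] 0.49
side big_box_hinge [ 0.614 -0.167  0.054] 0.89
side big_box_lid_edge [ 0.489 -0.139  0.056] 0.74
side small_box [ 0.543  0.249 -0.002] 0.78
side small_box [ 0.569 -0.443  0.005] 0.61
side jar_center [0.556 0.004 0.026] 0.59
side adapter_center [ 0.46  -0.004  0.022] 0.55
side driver_grip [0.367 0.064 0.006] 0.78
side mouse_center [ 0.769 -0.187  0.017] 0.83
1.1
```

View pictures.

View pics/top0.png

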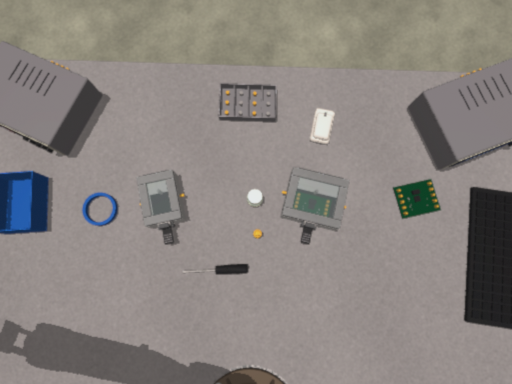

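View pics/side0.png

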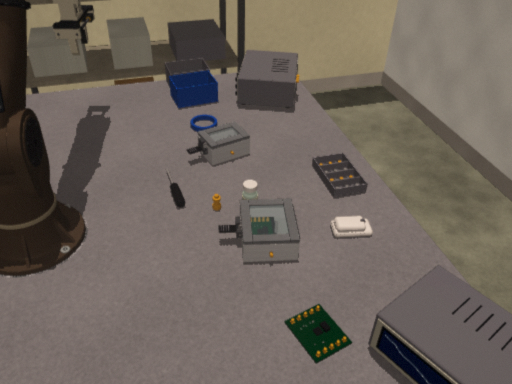

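Run:
```python
from h import *
d=imaging.read_camera('top'); W=world(d)
r=(d['z_map']>0)
for nm,c in [('big',(0.555,-0.152)),('small',(0.543,0.249))]:
    m=r&(np.hypot(W[...,0]-c[0],W[...,1]-c[1])<0.12)&(W[...,2]>0.06)&(W[...,2]<0.074)
    p=(W[m][:,:2]*1000).astype(np.float32); print(nm,m.sum(),cv2.minAreaRect(p),np.median(W[m][:,2]))
c=(0.45,-0.133)
m=r&(np.hypot(W[...,0]-c[0],W[...,1]-c[1])<0.03)&(W[...,2]>0.03)&(W[...,2]<0.05)
p=(W[m][:,:2]*1000).astype(np.float32);print(m.sum(),cv2.minAreaRect(p),np.median(W[m][:,2]))
```

```text
big 2975 ((548.7088623046875, -155.83157348632812), (150.23829650878906, 146.56967163085938), 77.75525665283203) 0.06644878164118395
small 1944 ((536.6482543945312, 244.6893310546875), (145.942138671875, 95.96967315673828), 14.352222442626953) 0.06695055493429192
151 ((457.70806884765625, -135.85487365722656), (23.96645164489746, 41.068084716796875), 76.83062744140625) 0.04161490290641445
```

The larger box is on the right (lid at about px (316,198), tab pad at (307,232)). Its yaw is about -12.4°. The pad measures 41 mm high, as specified. The jar (255,197), adapter (258,234) and driver (232,269) stay clear of the approach.

```bash
python3 -m inch '[{"claw":1,"tx":-0.05,"ty":-0.035},{"claw":1,"tx":-0.05,"ty":-0.035},{"claw":1,"tx":-0.05,"ty":-0.035},{"claw":1,"tx":-0.05,"ty":-0.035},{"claw":1,"tx":-0.05,"ty":-0.035}]' 10
cat >> h.py <<'E'
from scipy.spatial.transform import Rotation as Rn
C=np.array([0.555,-0.156,0]); B=Rn.from_euler('z',-0.216).as_matrix()
def state():
    o=readout.get_obs(); R=Rn.from_euler('xyz',o['orientation'],degrees=True).as_matrix(); p=np.array(o['eef_pos'])
    return o,R,p
def go(box=None,tilt=None,world=None):
    "print tool-frame shift to a box-frame target, turn to tilt"
    o,R,p=state()
    b=B.T@(p-C)
    print('t',round(o['time'],2),'box pos mm',np.round(b*1000,1),'rpy',np.round(o['orientation'],1),'F(box)',np.round(B.T@np.array(o['force']),1),'w',round(o['gripper_width'],4))
    if tilt is not None:
        T=B@Rn.from_euler('xyz',[180,0,180],degrees=True).as_matrix()@Rn.from_euler('y',-tilt,degrees=True).as_matrix()
        print('turn rotvec',np.round(Rn.from_matrix(R.T@T).as_rotvec(),3))
    if box is not None:
        t=C+B@(np.array(box)/1000); print('shift now',np.round(R.T@(t-p),4))
        if tilt is not None: print('shift after turn',np.round(T.T@(t-p),4))
E
python3 - <<'E'
from h import *
go([-130,0,110],40)
E
```

```text
t 1.15 box pos mm [-545.6  657.7  226.8] rpy [180.    0.  164.9] F(box) [-0.2 -0.3  0.6] w 0.092
turn rotvec [-0.017 -0.698 -0.046]
shift now [-0.4467 -0.6371  0.1167]
shift after turn [-0.2433 -0.6577  0.3566]invalid input
```

```bash
python3 -m inch '[{"claw":1,"tx":-0.05,"ty":-0.035,"tz":0,"wx":0,"wy":0,"wz":0},{"claw":1,"tx":-0.05,"ty":-0.035,"tz":0,"wx":0,"wy":0,"wz":0},{"claw":1,"tx":-0.05,"ty":-0.035,"tz":0,"wx":0,"wy":0,"wz":0},{"claw":1,"tx":-0.05,"ty":-0.035,"tz":0,"wx":0,"wy":0,"wz":0},{"claw":1,"tx":-0.05,"ty":-0.035,"tz":0,"wx":0,"wy":0,"wz":0}]' 10; echo rc $?
```

```text
time: 1.78
eef_pos: [0.3598, 0.3677, 0.227]
orientation: [180.0, 0.0, 164.9]
force: [0.7, 1.2, -0.5]
gripper_width: 0.0462
rc 0
```

```bash
python3 -m inch '[{"claw":1,"tx":-0.024,"ty":-0.057,"tz":0,"wx":0,"wy":0,"wz":0},{"claw":1,"tx":-0.024,"ty":-0.057,"tz":0,"wx":0,"wy":0,"wz":0},{"claw":1,"tx":-0.024,"ty":-0.057,"tz":0,"wx":0,"wy":0,"wz":0},{"claw":1,"tx":-0.024,"ty":-0.057,"tz":0,"wx":0,"wy":0,"wz":0},{"claw":1,"tx":-0.024,"ty":-0.057,"tz":0,"wx":0,"wy":0,"wz":0}]' 10
python3 -m inch '[{"claw":1,"tx":-0.024,"ty":-0.057,"tz":0,"wx":0,"wy":0,"wz":-0.045},{"claw":1,"tx":-0.024,"ty":-0.057,"tz":0,"wx":0,"wy":0,"wz":0},{"claw":1,"tx":-0.024,"ty":-0.057,"tz":0,"wx":0,"wy":0,"wz":0},{"claw":1,"tx":0,"ty":0,"tz":0,"wx":0,"wy":-0.17,"wz":0},{"claw":1,"tx":0,"ty":0,"tz":0,"wx":0,"wy":-0.17,"wz":0}]' 10
python3 -m inch '[{"claw":1,"tx":0,"ty":0,"tz":0,"wx":0,"wy":-0.17,"wz":0},{"claw":1,"tx":0,"ty":0,"tz":0,"wx":0,"wy":-0.17,"wz":0}]' 10
python3 - <<'E'
from h import *
go([-130,0,100],40)
d=snap('top','t1.png');snap('side','s1.png')
d=snap('wrist','w1.png'); print(np.round(d['mount'],3).tolist())
E
```

```text
time: 2.4
eef_pos: [0.4004, 0.0609, 0.2271]
orientation: [179.9, 0.1, 164.9]
force: [1.6, -0.4, -0.2]
gripper_width: 0.0006
time: 3.02
eef_pos: [0.4313, -0.1214, 0.2267]
orientation: [-180.0, 19.8, 167.3]
force: [-1.6, -1.1, -0.5]
gripper_width: 0.0003
time: 3.28
eef_pos: [0.4327, -0.1293, 0.2295]
orientation: [-178.8, 35.7, 167.3]
force: [0.5, -2.2, 1.4]
gripper_width: 0.0002
t 3.27 box pos mm [-1.252e+02 -1.000e-01  2.295e+02] rpy [-178.8   35.7  167.3] F(box) [ 0.9 -2.   1.4] w 0.0002
turn rotvec [-0.024 -0.075 -0.004]
shift now [0.0795 0.0022 0.1023]
shift after turn [0.0869 0.0001 0.0961]
[[0.0, -0.954, -0.301, 0.082], [1.0, -0.0, 0.001, -0.0], [-0.001, -0.301, 0.954, -0.159], [0.0, 0.0, 0.0, 1.0]]
```

```bash
python3 -c "
import cv2,numpy as np
a=cv2.imread('pics/s1.png')[120:300,120:360];b=cv2.imread('pics/w1.png')
cv2.imwrite('pics/c1.png',np.hstack([cv2.resize(a,(400,300)),cv2.resize(b,(400,300))]))"
```

```text
(no output)
```

View pics/c1.png

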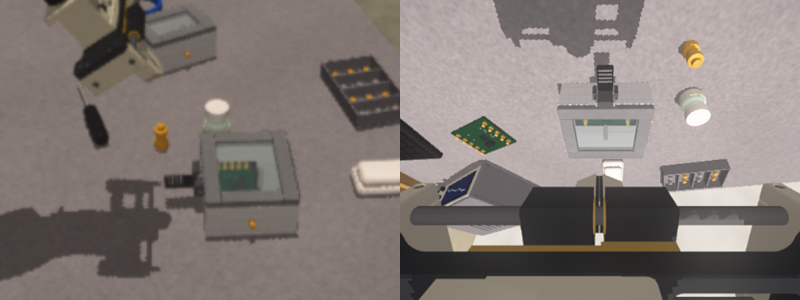

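Run:
```python
from h import *
go([-107,0,65],40)
```

```text
t 3.42 box pos mm [-125.1   -3.7  228.7] rpy [-178.6   35.3  167. ] F(box) [ 1.2 -0.6  0.3] w 0.0006
turn rotvec [-0.031 -0.082 -0.007]
shift now [0.08   0.0075 0.1438]
shift after turn [0.0914 0.0037 0.137 ]
```

```bash
python3 -m inch '[{"claw":1,"tx":0,"ty":0,"tz":0,"wx":-0.03,"wy":-0.08,"wz":-0.007},{"claw":1,"tx":0.03,"ty":0.001,"tz":0.045,"wx":0,"wy":0,"wz":0},{"claw":1,"tx":0.03,"ty":0.001,"tz":0.045,"wx":0,"wy":0,"wz":0},{"claw":1,"tx":0.03,"ty":0.001,"tz":0.045,"wx":0,"wy":0,"wz":0},{"claw":1,"tx":0,"ty":0,"tz":0,"wx":0,"wy":0,"wz":0}]' 10
python3 - <<'E'
from h import *
go([-107,0,47],40)
d=snap('side','s2.png');e=snap('wrist','w2.png')
cv2.imwrite('pics/c2.png',np.hstack([cv2.resize(d['image'][150:270,180:340,::-1],(400,300)),cv2.resize(e['image'][:,:,::-1],(400,300))]))
E
```

```text
time: 4.05
eef_pos: [0.422, -0.1736, 0.1914]
orientation: [-169.7, 36.9, 170.6]
force: [0.3, -0.1, 0.7]
gripper_width: 0.0005
t 4.05 box pos mm [-126.1  -45.7  191.4] rpy [-169.7   36.9  170.6] F(box) [0.4 0.  0.7] w 0.0005
turn rotvec [-0.147 -0.05   0.045]
shift now [0.0695 0.0669 0.1183]
shift after turn [0.0782 0.0457 0.1229]
```

View pics/c2.png

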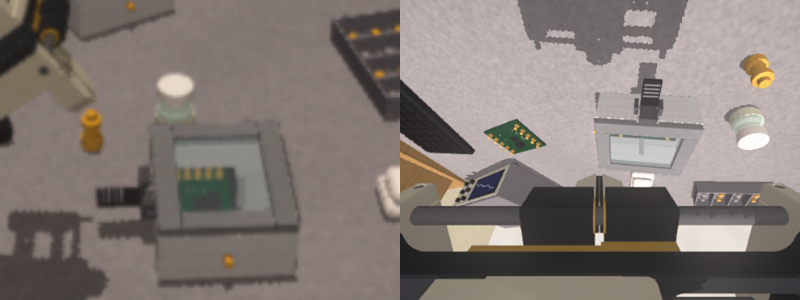

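Run:
```python
from h import *
print(np.round(readout.get_obs()['q'],1))
```

```text
[ 21.1  -2.  -15.2 146.   92.1  11.9  -5.3]
```

```bash
python3 -m inch '[{"claw":1,"tx":0.0,"ty":0,"tz":-0.02,"wx":-0.05,"wy":0.16,"wz":0},{"claw":1,"tx":0,"ty":0.0,"tz":0,"wx":-0.05,"wy":0.16,"wz":0},{"claw":1,"tx":0,"ty":0.0,"tz":0,"wx":0,"wy":0.16,"wz":0},{"claw":1,"tx":0,"ty":0,"tz":0,"wx":0,"wy":0,"wz":0}]' 10
python3 - <<'E'
from h import *
go([-110,0,100],15)
print(np.round(readout.get_obs()['q'],1))
E
```

```text
time: 4.65
eef_pos: [0.4211, -0.2057, 0.2027]
orientation: [-167.0, 29.4, 168.2]
force: [-0.5, -1.1, -0.4]
gripper_width: 0.0004
t 4.65 box pos mm [-120.2  -77.3  202.7] rpy [-167.    29.4  168.2] F(box) [-0.3 -1.2 -0.4] w 0.0004
turn rotvec [-0.222  0.252 -0.019]
shift now [0.041  0.0965 0.0751]
shift after turn [0.0168 0.0773 0.1019]
[ 20.3  -1.1 -12.5 138.   46.5  20.6  41.6]
```

```bash
python3 -m inch '[{"claw":1,"tx":0.0,"ty":0.02,"tz":0,"wx":-0.11,"wy":0.12,"wz":0},{"claw":1,"tx":0,"ty":0.02,"tz":0,"wx":-0.11,"wy":0.12,"wz":0},{"claw":1,"tx":0,"ty":0.02,"tz":0,"wx":0,"wy":0,"wz":0},{"claw":1,"tx":0,"ty":0,"tz":0,"wx":0,"wy":0,"wz":0}]' 10
python3 - <<'E'
from h import *
go([-110,0,100],15)
print(np.round(readout.get_obs()['q'],1))
E
```

```text
time: 5.15
eef_pos: [0.4251, -0.1754, 0.1921]
orientation: [-172.9, 21.1, 166.4]
force: [-1.3, 0.1, -0.4]
gripper_width: 0.0001
t 5.15 box pos mm [-122.7  -46.8  192.1] rpy [-172.9   21.1  166.4] F(box) [-1.3 -0.2 -0.4] w 0.0001
turn rotvec [-0.131  0.104 -0.027]
shift now [0.0222 0.0579 0.0836]
shift after turn [0.0115 0.0468 0.0923]
[ 19.3   1.6 -11.  131.9  20.4  27.6  66.9]
```

```bash
python3 -m inch '[{"claw":1,"tx":0.0,"ty":0.02,"tz":0,"wx":-0.07,"wy":0.06,"wz":-0.02},{"claw":1,"tx":0,"ty":0.02,"tz":0,"wx":-0.06,"wy":0.06,"wz":0},{"claw":1,"tx":0.01,"ty":0.01,"tz":0.03,"wx":0,"wy":0,"wz":0},{"claw":1,"tx":0,"ty":0,"tz":0.03,"wx":0,"wy":0,"wz":0},{"claw":1,"tx":0,"ty":0,"tz":0.0,"wx":0,"wy":0,"wz":0}]' 10
python3 - <<'E'
from h import *
go([-110,0,70],15)
print(np.round(readout.get_obs()['q'],1))
E
```

```text
time: 5.78
eef_pos: [0.4404, -0.129, 0.1264]
orientation: [179.9, 13.8, 167.1]
force: [-0.5, 0.6, 0.9]
gripper_width: 0.0004
t 5.78 box pos mm [-117.7    1.8  126.4] rpy [179.9  13.8 167.1] F(box) [-0.6  0.5  0.9] w 0.0004
turn rotvec [-0.001 -0.021 -0.009]
shift now [ 0.0059 -0.0018  0.0566]
shift after turn [ 0.0071 -0.0018  0.0565]
[ 18.8  11.  -11.2 130.4   7.6  25.3  78.6]
```

```bash
python3 -m inch '[{"claw":1,"tx":0.003,"ty":-0.001,"tz":0.037,"wx":0,"wy":0,"wz":0},{"claw":1,"tx":0.003,"ty":-0.001,"tz":0.037,"wx":0,"wy":0,"wz":0},{"claw":1,"tx":0,"ty":0,"tz":0,"wx":0,"wy":0,"wz":0}]' 10
python3 - <<'E'
from h import *
go([-106,0,43],15)
d=snap('side','s3.png');e=snap('wrist','w3.png')
cv2.imwrite('pics/c3.png',np.hstack([cv2.resize(d['image'][150:270,180:340,::-1],(400,300)),cv2.resize(e['image'][:,:,::-1],(400,300))]))
E
```

```text
time: 6.15
eef_pos: [0.4521, -0.1334, 0.0539]
orientation: [179.9, 13.8, 167.0]
force: [-0.2, -0.7, -0.7]
gripper_width: 0.0007
t 6.15 box pos mm [-105.3    0.    53.9] rpy [179.9  13.8 167. ] F(box) [-0.1 -0.8 -0.7] w 0.0007
turn rotvec [-0.001 -0.021 -0.01 ]
shift now [ 0.0033 -0.      0.0104]
shift after turn [ 0.0035 -0.      0.0103]
```

View pics/c3.png

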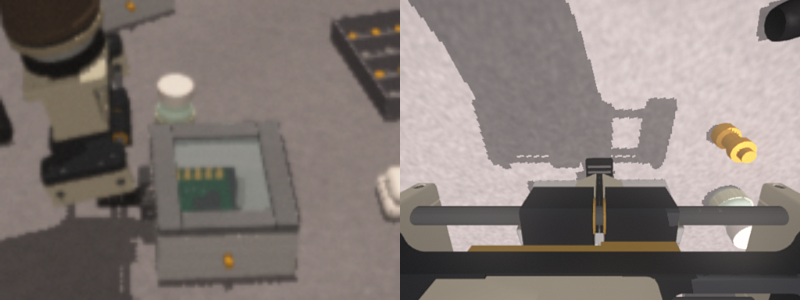

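The wrist view shows the pad (600,165) centred under the fingertips, and the board can be seen through the window. Next I press the tab.

```bash
python3 -m inch '[{"claw":1,"tx":0.003,"ty":0,"tz":0.012,"wx":0,"wy":0,"wz":0},{"claw":1,"tx":0.001,"ty":0,"tz":0.004,"wx":0,"wy":0,"wz":0},{"claw":1,"tx":0,"ty":0,"tz":0,"wx":0,"wy":0,"wz":0}]' 10
python3 -m inch '[{"claw":1,"tx":0.001,"ty":0,"tz":0.004,"wx":0,"wy":0,"wz":0},{"claw":1,"tx":0.001,"ty":0,"tz":0.003,"wx":0,"wy":0,"wz":0},{"claw":1,"tx":0,"ty":0,"tz":0,"wx":0,"wy":0,"wz":0}]' 10
python3 - <<'E'
from h import *
go([-106,0,43],15)
d=snap('side','s4.png');e=imaging.read_camera('top');cv2.imwrite('pics/t4.png',e['image'][:,:,::-1])
cv2.imwrite('pics/c4.png',np.hstack([cv2.resize(d['image'][150:270,180:340,::-1],(400,300)),cv2.resize(e['image'][150:270,230:390,::-1],(400,300))]))
for c in ('side','top'):
  for r in models.pinpoint(c,'big_box_lid_edge')[:1]: print(c,np.round(r['at'],3),r['p'])
E
```

```text
time: 6.62
eef_pos: [0.4542, -0.1335, 0.0395]
orientation: [179.8, 14.1, 167.0]
force: [1.0, -0.4, 3.0]
gripper_width: 0.0005
time: 7.0
eef_pos: [0.4542, -0.1334, 0.0313]
orientation: [179.8, 14.1, 167.0]
force: [0.9, -1.4, 7.4]
gripper_width: 0.0004
t 7.0 box pos mm [-103.3    0.4   31.3] rpy [179.8  14.1 167. ] F(box) [ 1.2 -1.2  7.4] w 0.0004
turn rotvec [ 0.    -0.016 -0.011]
shift now [-0.0003 -0.0004 -0.012 ]
shift after turn [-0.0005 -0.0004 -0.012 ]
side [ 0.508 -0.145  0.128] 0.7
top [ 0.509 -0.146  0.123] 0.85
```

View pics/c4.png

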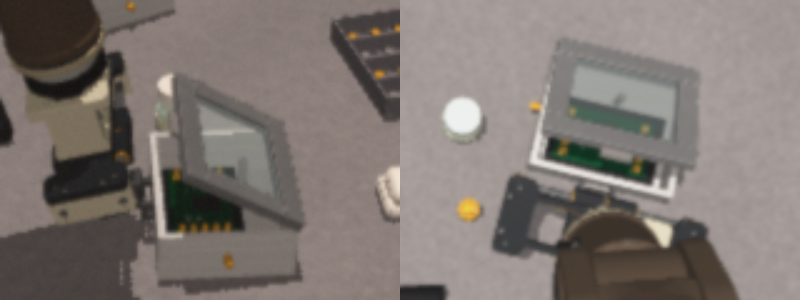

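The lid has sprung up: both cameras put its edge at about z = 0.125, and in the crop the board (215,205) is still in the nest. I'll release the tab, then reposition under the lid edge with a little more tilt.

```bash
python3 -m inch '[{"claw":1,"tx":-0.005,"ty":0,"tz":-0.032,"wx":0,"wy":0,"wz":0},{"claw":1,"tx":-0.005,"ty":0,"tz":-0.032,"wx":0,"wy":0,"wz":0},{"claw":1,"tx":-0.018,"ty":0,"tz":0.005,"wx":0,"wy":-0.13,"wz":-0.01},{"claw":1,"tx":-0.018,"ty":0,"tz":0.008,"wx":0,"wy":-0.13,"wz":0},{"claw":1,"tx":0,"ty":0,"tz":0,"wx":0,"wy":0,"wz":0}]' 10
python3 - <<'E'
from h import *
go([-49,0,99],30)
print(np.round(readout.get_obs()['q'],1))
d=snap('side','s5.png');e=snap('wrist','w5.png')
cv2.imwrite('pics/c5.png',np.hstack([cv2.resize(d['image'][150:270,180:340,::-1],(400,300)),cv2.resize(e['image'][:,:,::-1],(400,300))]))
E
```

```text
time: 7.82
eef_pos: [0.4577, -0.1422, 0.0887]
orientation: [-178.7, 21.0, 167.8]
force: [-0.8, 0.6, -0.3]
gripper_width: 0.0003
t 7.83 box pos mm [-98.   -7.4  88.7] rpy [-178.7   21.   167.8] F(box) [-0.9  0.4 -0.3] w 0.0003
turn rotvec [-0.021 -0.157  0.005]
shift now [-0.0494  0.0074  0.0078]
shift after turn [-0.0476  0.0074  0.0156]
[ 16.9  15.   -9.3 136.7  34.    9.   53.2]
```

View pics/c5.png

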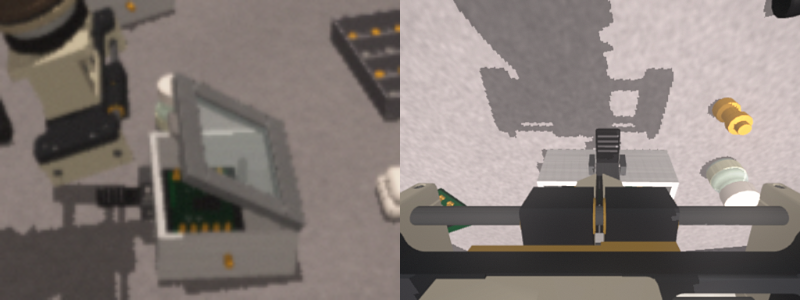

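```bash
python3 -m inch '[{"claw":1,"tx":0,"ty":0.007,"tz":-0.005,"wx":-0.02,"wy":0.03,"wz":0},{"claw":1,"tx":-0.022,"ty":0,"tz":0.005,"wx":0,"wy":0,"wz":0},{"claw":1,"tx":-0.021,"ty":0,"tz":0.005,"wx":0,"wy":0,"wz":0},{"claw":1,"tx":0,"ty":0,"tz":0,"wx":0,"wy":0,"wz":0}]' 10
python3 - <<'E'
from h import *
go([-53,0,100],20)
print(np.round(readout.get_obs()['q'],1))
E
```

```text
time: 8.43
eef_pos: [0.5027, -0.1444, 0.099]
orientation: [180.0, 19.5, 167.6]
force: [-0.1, 1.0, -0.5]
gripper_width: 0.0006
t 8.43 box pos mm [-53.6   0.1  99. ] rpy [180.   19.5 167.6] F(box) [-0.4  1.  -0.5] w 0.0006
turn rotvec [ 0.    -0.009 -0.   ]
shift now [-0.0009 -0.0001 -0.0008]
shift after turn [-0.0009 -0.0001 -0.0008]
[ 25.5  18.2 -19.2 128.6  26.9  16.3  61.1]
```

```bash
python3 -m inch '[{"claw":1,"tx":-0.017,"ty":0,"tz":-0.006,"wx":0,"wy":0,"wz":0},{"claw":1,"tx":-0.017,"ty":0,"tz":-0.006,"wx":0,"wy":0,"wz":0},{"claw":1,"tx":-0.012,"ty":0,"tz":-0.004,"wx":0,"wy":0,"wz":0},{"claw":1,"tx":-0.012,"ty":0,"tz":-0.004,"wx":0,"wy":0,"wz":0},{"claw":1,"tx":0,"ty":0,"tz":0,"wx":0,"wy":0,"wz":0}]' 10
python3 - <<'E'
from h import *
go([20,0,150],20)
d=snap('side','s6.png')
cv2.imwrite('pics/c6.png',cv2.resize(d['image'][130:280,160:360,::-1],(600,450)))
print(np.round(readout.get_obs()['q'],1))
for r in models.pinpoint('side','big_box_lid_edge')[:1]: print(B.T@(r['at']-C),r['p'])
E
```

```text
time: 9.05
eef_pos: [0.5496, -0.1547, 0.1377]
orientation: [-179.9, 19.5, 167.7]
force: [-0.5, 0.7, 0.1]
gripper_width: 0.0006
t 9.05 box pos mm [-5.500e+00  1.000e-01  1.377e+02] rpy [-179.9   19.5  167.7] F(box) [-0.6  0.6  0.1] w 0.0006
turn rotvec [-0.001 -0.008  0.001]
shift now [-0.0281 -0.0001 -0.003 ]
shift after turn [-0.0282 -0.0001 -0.0028]
[ 29.4  18.7 -24.  120.2  22.2  24.7  66.6]
[-0.10704437 -0.00393362  0.0376    ] 0.62
```

View pics/c6.png

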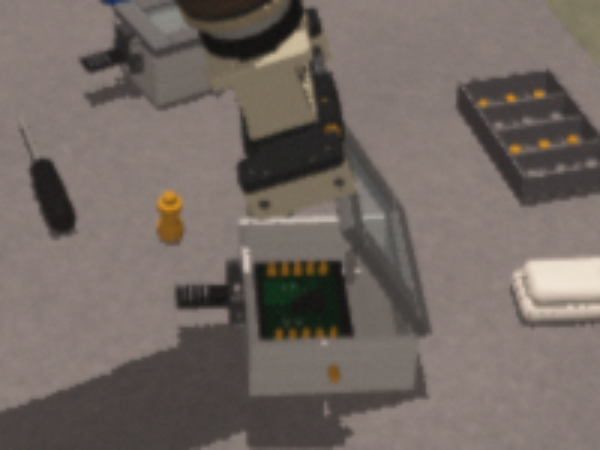

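The lid follows the fingers (edge near (345,150)). The board (305,300) is still in its nest. I keep pushing.

```bash
python3 -m inch '[{"claw":1,"tx":-0.014,"ty":0,"tz":-0.0015,"wx":0,"wy":0,"wz":0},{"claw":1,"tx":-0.014,"ty":0,"tz":-0.0015,"wx":0,"wy":0,"wz":0},{"claw":1,"tx":-0.0145,"ty":0,"tz":0.0015,"wx":0,"wy":0,"wz":0},{"claw":1,"tx":-0.0145,"ty":0,"tz":0.0015,"wx":0,"wy":0,"wz":0},{"claw":1,"tx":0,"ty":0,"tz":0,"wx":0,"wy":0,"wz":0}]' 10
python3 - <<'E'
from h import *
go([74,0,156],20)
d=snap('side','s7.png')
cv2.imwrite('pics/c7.png',cv2.resize(d['image'][130:280,160:360,::-1],(600,450)))
E
```

```text
time: 9.78
eef_pos: [0.6028, -0.1663, 0.1565]
orientation: [-180.0, 19.5, 167.7]
force: [0.2, 0.2, 0.5]
gripper_width: 0.0005
t 9.78 box pos mm [ 48.9   0.2 156.5] rpy [-180.    19.5  167.7] F(box) [0.1 0.2 0.5] w 0.0005
turn rotvec [-0.001 -0.008  0.001]
shift now [-0.0235 -0.0002  0.0089]
shift after turn [-0.0234 -0.0002  0.009 ]
```

View pics/c7.png

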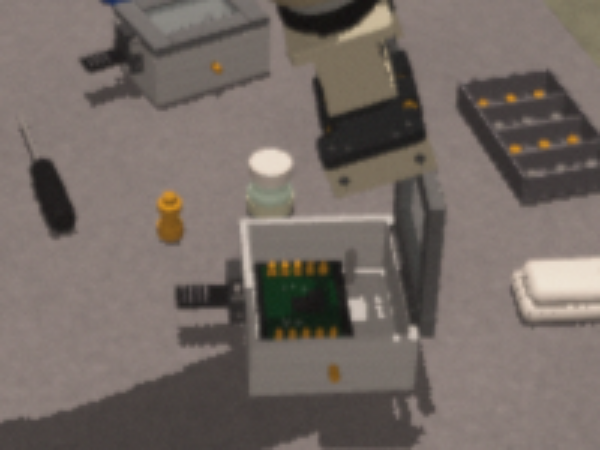

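```bash
python3 -m inch '[{"claw":1,"tx":-0.01,"ty":0,"tz":0.0035,"wx":0,"wy":0,"wz":0},{"claw":1,"tx":-0.01,"ty":0,"tz":0.0035,"wx":0,"wy":0,"wz":0},{"claw":1,"tx":-0.01,"ty":0,"tz":0.0035,"wx":0,"wy":0,"wz":0},{"claw":1,"tx":0,"ty":0,"tz":0,"wx":0,"wy":0,"wz":0},{"claw":1,"tx":0,"ty":0,"tz":0,"wx":0,"wy":0,"wz":0}]' 10
python3 -m inch '[{"claw":1,"tx":-0.008,"ty":0,"tz":0.002,"wx":0,"wy":0,"wz":0},{"claw":1,"tx":0,"ty":0,"tz":0,"wx":0,"wy":0,"wz":0},{"claw":1,"tx":0,"ty":0,"tz":0,"wx":0,"wy":0,"wz":0},{"claw":1,"tx":0,"ty":0,"tz":0,"wx":0,"wy":0,"wz":0},{"claw":1,"tx":0,"ty":0,"tz":0,"wx":0,"wy":0,"wz":0}]' 10
python3 - <<'E'
from h import *
go([74,0,156],20)
d=snap('side','s8.png')
cv2.imwrite('pics/c8.png',cv2.resize(d['image'][130:280,160:360,::-1],(600,450)))
E
```

```text
time: 10.45
eef_pos: [0.6321, -0.1728, 0.1561]
orientation: [-179.9, 19.4, 167.7]
force: [0.3, -0.1, 0.2]
gripper_width: 0.0003
time: 11.08
eef_pos: [0.6401, -0.1746, 0.157]
orientation: [-179.9, 19.5, 167.7]
force: [0.1, 0.2, 0.4]
gripper_width: 0.0002
t 11.07 box pos mm [ 87.1   0.  157. ] rpy [-179.9   19.5  167.7] F(box) [0.1 0.2 0.4] w 0.0002
turn rotvec [-0.001 -0.01   0.001]
shift now [ 0.0127 -0.     -0.0035]
shift after turn [ 0.0126 -0.     -0.0036]
```

View pics/c8.png

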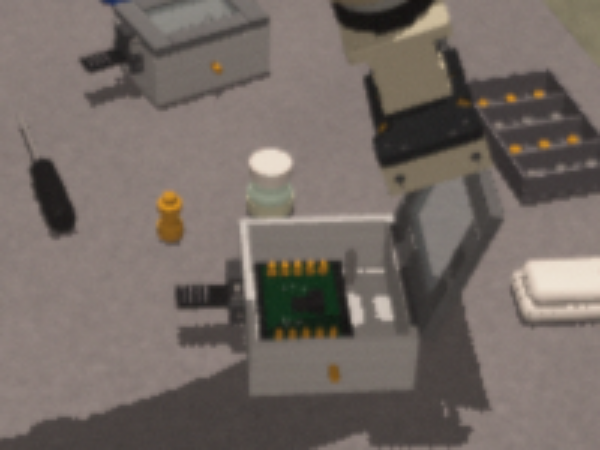

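The lid now leans well back past vertical, with its top at (480,210). I back away and let it settle on the stop.

```bash
python3 -m inch '[{"claw":1,"tx":0.03,"ty":0,"tz":-0.02,"wx":0,"wy":0,"wz":0},{"claw":1,"tx":0.03,"ty":0,"tz":-0.04,"wx":0,"wy":0,"wz":0},{"claw":1,"tx":0.03,"ty":0,"tz":-0.05,"wx":0,"wy":0,"wz":0},{"claw":1,"tx":0,"ty":0.05,"tz":-0.03,"wx":0,"wy":0,"wz":0},{"claw":1,"tx":0,"ty":0.05,"tz":0,"wx":0,"wy":0,"wz":0}]' 10
python3 -m inch '[{"claw":1,"tx":0,"ty":0.055,"tz":0,"wx":0,"wy":0,"wz":0},{"claw":1,"tx":0,"ty":0.055,"tz":0,"wx":0,"wy":0,"wz":0},{"claw":1,"tx":0,"ty":0,"tz":0,"wx":0,"wy":0,"wz":0},{"claw":1,"tx":0,"ty":0,"tz":0,"wx":0,"wy":0,"wz":0},{"claw":1,"tx":0,"ty":0,"tz":0,"wx":0,"wy":0,"wz":0}]' 10
python3 -m inch '[{"claw":1,"tx":0,"ty":0,"tz":0,"wx":0,"wy":0,"wz":0},{"claw":1,"tx":0,"ty":0,"tz":0,"wx":0,"wy":0,"wz":0},{"claw":1,"tx":0,"ty":0,"tz":0,"wx":0,"wy":0,"wz":0},{"claw":1,"tx":0,"ty":0,"tz":0,"wx":0,"wy":0,"wz":0},{"claw":1,"tx":0,"ty":0,"tz":0,"wx":0,"wy":0,"wz":0}]' 10
python3 - <<'E'
from h import *
go()
def lid(d):
    W=world(d); b=(W[...,:3]-C)@B
    m=(d['z_map']>0)&(abs(b[...,1])<0.068)&(b[...,2]>0.09)&(b[...,2]<0.25)&(b[...,0]>0.03)&(b[...,0]<0.2)
    p=b[m]; a=np.pi-np.arctan2(p[:,2]-.055,p[:,0]-.065); print(m.sum(),'lid angle median (surface)',np.median(a),'p10/90',np.percentile(a,[10,90]))
d=snap('side','s9.png'); lid(d)
e=snap('top','t9.png'); lid(e)
for c in ('side','top'):
  for t in ['big_box_lid_edge','dut_center','jar_center','adapter_center','driver_grip','spare_center','mouse_center','tape_center']:
    for r in models.pinpoint(c,t)[:1]: print(c,t,np.round(r['at'],3),'box',np.round(B.T@(r['at']-C),3),round(r['p'],2))
d=imaging.read_camera('side'); lid(d)
cv2.imwrite('pics/c9.png',np.hstack([cv2.resize(d['image'][100:340,140:396,::-1],(400,375)),cv2.resize(e['image'][80:320,100:356,::-1],(400,375))]))
E
```

```text
time: 11.75
eef_pos: [0.5338, -0.0487, 0.262]
orientation: [-179.9, 19.8, 167.5]
force: [1.7, -0.5, -1.3]
gripper_width: 0.0007
time: 12.38
eef_pos: [0.5564, 0.0569, 0.2585]
orientation: [-179.9, 19.4, 167.6]
force: [0.5, -0.3, 0.3]
gripper_width: 0.0006
time: 13.0
eef_pos: [0.5566, 0.0587, 0.2587]
orientation: [-179.9, 19.5, 167.7]
force: [0.6, 1.0, 0.2]
gripper_width: 0.0006
t 13.0 box pos mm [-44.4 210.1 258.7] rpy [-179.9   19.5  167.7] F(box) [0.4 1.1 0.2] w 0.0006
1005 lid angle median (surface) 1.9332457172762838 p10/90 [1.89542873 1.97845091]
1503 lid angle median (surface) 1.928338573670712 p10/90 [1.88829702 1.97072794]
side big_box_lid_edge [ 0.658 -0.175  0.18 ] box [0.104 0.003 0.18 ] 0.84
side dut_center [ 0.539 -0.148  0.026] box [-0.017  0.004  0.026] 0.85
side jar_center [0.556 0.005 0.023] box [-0.034  0.157  0.023] 0.7
side adapter_center [ 0.461 -0.002  0.025] box [-0.125  0.13   0.025] 0.7
side driver_grip [0.366 0.068 0.009] box [-0.233  0.178  0.009] 0.74
side spare_center [ 0.569 -0.444  0.008] box [ 0.075 -0.278  0.008] 0.58
side mouse_center [ 0.769 -0.186  0.016] box [0.215 0.017 0.016] 0.97
side tape_center [0.514 0.414 0.006] box [-0.162  0.548  0.006] 0.48
top big_box_lid_edge [ 0.658 -0.181  0.175] box [ 0.106 -0.003  0.175] 0.7
top dut_center [ 0.543 -0.152  0.029] box [-0.013  0.001  0.029] 0.92
top adapter_center [ 0.459 -0.006  0.024] box [-0.126  0.126  0.024] 0.47
top spare_center [ 0.568 -0.439  0.011] box [ 0.073 -0.273  0.011] 0.82
top tape_center [0.507 0.419 0.01 ] box [-0.17   0.551  0.01 ] 0.54
1003 lid angle median (surface) 1.9330979567281101 p10/90 [1.89601755 1.97890454]
```

View pics/c9.png

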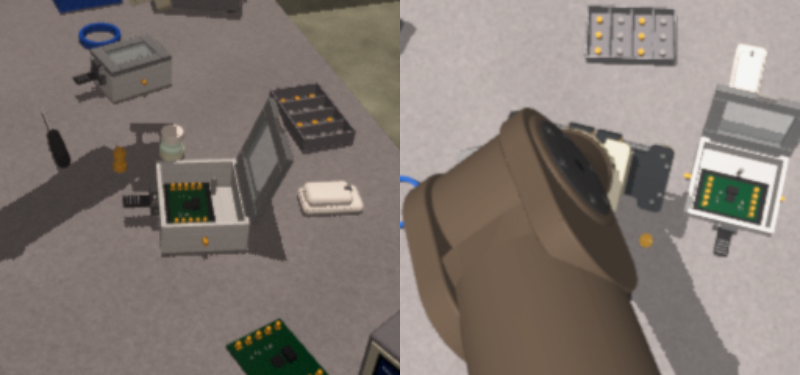

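```bash
python3 -c "
from workcell import arm
print(arm.hand_in())"
```

```text
the job is handed in; nothing more can be done
None
```

The larger box is open and the job is handed in, at about 14 s of the 42 s allowed; no verdict was reported. I pressed its release tab with the closed fingertips (about 7 N), and the lid sprang up with its edge at z ≈ 0.125 m. I then pushed the lid over by its front edge and backed the arm away.

**Last checks**
- **Lid:** it rests on its stop. Its surface angle measures about 1.93 rad, and the side camera gave the same angle in two pictures taken before hand-in.
- **Smaller box:** it looks shut in the side picture; I did not measure its lid angle.
- **Other things on the bench:** the jar, adapter, driver, spare board and mouse were found again within a few mm of their first positions. I never measured the tape's starting position, so I only know the arm did not go near it.
- **Board in the nest:** it lies flat in its nest in the pictures. I had no reliable measurement of it from before the box was opened, so I cannot state how far it moved.
- **Robot:** it stands clear of everything, with no force beyond noise.

**Problems on the way**
- The first move command was refused because every key must be given.
- The first approach, tilted 40°, ran into the limits of joints 4 and 6 well above the bench. I redid it at about 15° to 20°.
- One lid-edge detection during the push was plainly wrong, so I went by the picture instead.

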